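# Hold the recipe box half open

## Task

I want to look through the recipe box: first slide the recipe panel straight up out of the groove on the box's closed lid, stand it upright, fully down, in the slot of the wooden stand about the middle of its length, and let go of it. Then lift the lid by its front pull to 45 degrees and hold it there, since it falls shut by itself; finish with your fingers still holding the lid steady at 45 degrees. Do not disturb the mug, egg timer, fish tin and pen.

Things in the scene. Friction and masses are not known exactly. Their poses are not given: they have to be found in the camera images.
- recipe_box: light wooden recipe box, 120 (x) x 145 (y) mm, walls 80 mm high, fixed to the worktop. Origin: centre of its underside on the worktop; x points from the front (pull side) to the back (hinge side), y along the width, z up. With the closed lid its flat top is at 90 mm. Above the back of the worktop, from x = 0.61 m on, y = -0.13 to 0.47 m, hangs a wall cabinet, underside 0.47 m up
- lid_groove (a point): middle of the floor of the groove on the lid: lid closed, box frame x = -10 mm, z = 92 mm. The groove runs along y in a darker wooden bar 23.5 mm wide (x) and 140 mm long, top at z = 112 mm; it is 7.5 mm wide, 20 mm deep and open at both ends
- lid (a joint): angle of the lid (rad) about the hinge line along the box's y axis at its back upper edge: 0 closed, grows as the front rises, stop at 1.9; 45 degrees is 0.785. No spring, almost no friction: falls shut when let go below about 80 degrees; lid weighs about 0.25 kg, so about 1 N at the pull holds it
- lid_hinge (a point): point on the hinge axis, middle of the width: box frame x = +60 mm, z = 85 mm
- lid_pull (a point): centre of the steel pull: a round bar 14 mm thick, 32 mm long (along y), flat ends, on a 10 mm wide, 6 mm thick arm at its middle, 24 mm in front of the lid's front edge, 144 mm from the hinge axis; lid closed: box frame x = -84 mm, z = 85 mm. Can be pinched from above over its two ends, where it turns between the fingers as the lid swings
- panel: loose recipe panel, a thin rigid board 5 mm thick (its x), 120 mm wide (its y), 80 mm high (its z), about 50 g, light wood with a blank sheet on both faces. Origin: middle of its lower edge. At the start it stands in the lid's groove, so its top is 172 mm above the worktop, and leans up to about 0.13 rad
- stand: dark wooden stand, base 70 (x) x 150 (y) x 10 mm, fixed to the worktop, with one upright slot along its y. Origin: centre of its underside on the worktop, z up
- stand_slot (a point): middle of the slot's floor, 10 mm above the worktop, axes as the stand: the slot is 8 mm wide (x), open at both ends, parallel for 21 mm above its floor, and widens from there to about 15 mm at its mouth, 29 mm above its floor
- egg_timer: bystander, loose: egg timer, round, 66 mm across, 56 mm high. Origin: centre of its underside
- mug: bystander, loose: mug, 80 mm across with a handle, 101 mm high. Origin: centre of its underside
- fish_tin: bystander, loose: flat fish tin, 63 x 105 x 25 mm. Origin: centre of its underside
- pen: bystander, loose: pen lying flat, 145 mm long, about 10 mm thick. Origin: centre of its underside

How it is judged:
By the outcome, as a careful person would: the job done as asked, in the order asked, and still so for the second after the job is handed in, while the arm keeps its last pose, push and grip.
It also fails if it takes over 64 s, if anything falls off the work surface, if the arm or the gripper's body presses on something with over 40 N, if the wrist force passes 120 N, or if a joint passes its speed limit or range.

## Robot

A 7-joint arm with a two-finger parallel gripper is mounted at the origin on a cart in front of the work surface, level with it; the furniture and walls round the work are solid. World frame = base frame: x ahead of the robot, y to its left, z up, the work surface at z = 0. Lengths are in m, angles in rad, forces in N, time in s.
With the tool pointing down it reaches from about 0.4 to 0.875 m from the base axis. Payload 19.3 kg.
Tool frame: the origin (TCP) lies on the centre line of the jaws, within the pads' length; the fingertips stand 14 mm ahead of it and the grasp point (between the pads) lies 5 mm behind it (bot.tip_extent is the distance from the TCP to the fingertips, in m); z points along the fingers, y is the line along which they close (so a half turn about z gives the same grasp; the last joint's range is limited). The gripper opens to 85 mm and grips with 20 to 120 N. Pads are 22 mm wide; open, the fingers measure 114 mm over their backs; the gripper's body (76 mm by 85 mm) begins 54 mm behind the grasp point. The pads swing forward as they close: fully open they stand 13 mm farther back than shut.
Start: joints at [1.068, 0.521, -0.036, 1.599, 0.021, 1.021, -0.113], TCP at [0.262, -0.567, 0.245] pointing down, gripper open.
Joint ranges: [-2.91, 2.91], [-0.3, 2.13], [-1.5, 1.42], [0.17, 2.43], [-1.26, 4.41], [0.16, 1.93], [-2.52, 2.52]. Speed limits (rad/s): [1.89, 1.89, 2.39, 2.39, 3.01, 3.01, 3.01].

## Interface

Orientations are given as [roll, pitch, yaw] about the fixed x, y, z axes, in that order (R = Rz(yaw) Ry(pitch) Rx(roll)).
In Python, from workcell import monitor, grab_frame, camera_model, bot gives the robot as it stands.
- The arm moves only by the tool move_arm, never from a script. Its argument "moves" is a list of rows, each a list of 4 numbers: the shift along the world's x, y, z in mm, then the turn about the world's z in rad. A call has 1 to 12 rows; each row is the pose to reach, as a shift and turn from the pose commanded when the call began; what a row does not reach only later rows make up. A row lasts 1/8 s, in which the tool goes at most 62.5 mm and 10.7 degrees, less where a joint would pass 70% of its speed; a pose out of reach is approached as far as the arm can. A call with a gripper value outside its range is refused whole. "gripper" is the opening, from 0 (shut) to 1 (fully open), set as the call begins (left out, the last holds). The fingers move at their own pace and stop on an object; "newtons" is the grip in N (left out, the last holds). Time passes only in rows, so rows that repeat a pose let the fingers close. It gives the time, the measured TCP pose, the force, the opening and the grip force at its end, in the units of the state.
- monitor.observe(): the state, without advancing time (a new reading comes with each control period).
- grab_frame(name): name is "scene" or "top"; returns the picture (400x640x3 uint8, blue, green, red); there is no depth.
- camera_model(name): a dict with "vfov" (degrees; the focal length in pixels is half the picture's height over the tangent of half this angle, whatever the lens; pixels are square), "cx", "cy" (the principal point, pixels), "R" (3x3) and "t" (3): a world point X has camera coordinates R X + t. Camera axes: x right, y down, z forward; pixel columns grow to the right and rows downward; lengths in m; the calibration is good to about 2 mm. A picture is of the moment at which its call begins. camera_model takes no time and is no camera call.
- bot.job_done(): hands the job in; it is judged then, once.
The state is a dict: "clock": time; "qpos": joint angles; "qd": joint speeds; "joint_efforts": joint torques, N m; "position": TCP position; "tool_rot": TCP orientation; "force": force on the tool from outside, world axes, zero at the start; "moment": the same for the moment, N m; "grip_width": finger opening in m; "finger_force": force on a finger pad.
Only numpy, scipy, OpenCV 4.12 (cv2) and the standard library are available. Lean on these libraries where they do the work, as an engineer would, in place of code of your own. Each camera call takes 0.05 s, during which the arm holds its last target. There are 200 camera calls.

## Working session

There is one attempt and no reset: what is moved stays moved. The work goes in short steps, Python scripts to look and compute and a tool call to move; the robot and the scene stay as the last step left them, time stands still between calls to the robot, and variables do not carry over. Pictures are saved under pics/ and viewed, at most 10 in all, crops included, and the job is handed in when it is done.

Besides the shell and the picture viewer there is one more tool, called after "Emit:" as name([rows], argument=value, ...), one row to a line, values as JSON. move_arm: Moves the arm, as the interface text tells. Its arguments: {"type":"object","properties":{"moves":{"type":"array","items":{"type":"array","items":{"type":"number"}}},"gripper":{"type":"number"},"newtons":{"type":"number"}},"required":["moves"]}

```bash
mkdir -p pics; ls; python3 - <<'E'
from workcell import monitor, grab_frame, camera_model, bot
import cv2
for n in("scene","top"):
    cv2.imwrite(f"pics/{n}0.png",grab_frame(n)); print(n,camera_model(n))
print(monitor.observe())
E
```

```text
pics
scene {'vfov': 55.12569088971298, 'cx': 320.8648634871315, 'cy': 194.34496771315526, 'R': array([[-0.92026914, -0.39128442,  0.00109809],
       [-0.26581676,  0.6231151 , -0.73557394],
       [ 0.28713439, -0.67721789, -0.67744356]]), 't': array([0.48134794, 0.20633954, 1.05642195])}
top {'vfov': 55.39387538479042, 'cx': 320.1420909295516, 'cy': 200.05079707555788, 'R': array([[-0.00424986, -0.99990718, -0.0129447 ],
       [-0.98792937,  0.00620273, -0.15478077],
       [ 0.1548467 ,  0.01213065, -0.98786403]]), 't': array([-0.00453872,  0.55867065,  1.19335663])}
{'clock': 0.1, 'qpos': array([ 1.06780958,  0.52194846, -0.03633812,  1.59993111,  0.0212158 ,
        1.02109471, -0.11283472]), 'qd': array([ 0.00060447,  0.0006621 , -0.00029201, -0.00263607, -0.00049472,
        0.00133383, -0.00048097]), 'joint_efforts': array([ 3.60421902e-03, -9.28495359e+01,  1.98458500e+00, -3.70534194e+01,
        1.82144920e-02,  5.37290209e-03,  8.43968223e-06]), 'position': array([ 0.26198295, -0.5671364 ,  0.24479399]), 'tool_rot': array([-3.14059950e+00,  7.70903438e-05,  4.32758265e-01]), 'force': array([-0.35904665,  0.6481064 ,  0.33220156]), 'moment': array([-0.00816773,  0.00571762,  0.03182449]), 'finger_force': 0.0, 'grip_width': 0.08553477961800217}
```

View pics/scene0.png

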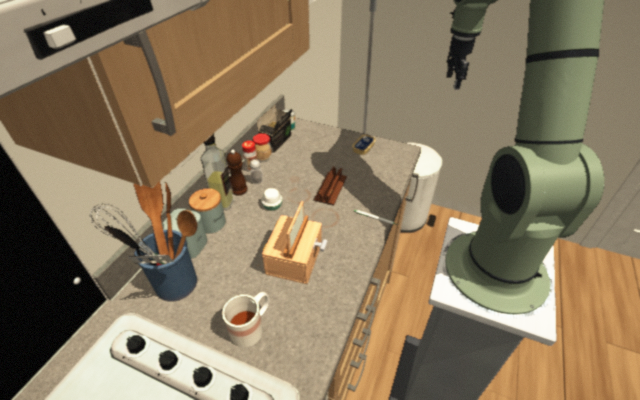

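View pics/top0.png

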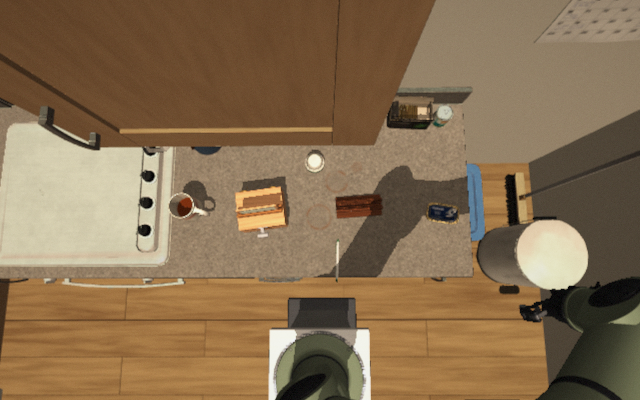

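The scene view shows the box near (293,250), the stand near (332,185) and the pen near (375,216). In the top view the box is near (261,209), its pull near (263,233), the stand near (358,206), and the pen near (338,260). I'll zoom in on these.

```bash
python3 - <<'E'
import cv2,numpy as np
t=cv2.imread("pics/top0.png");s=cv2.imread("pics/scene0.png")
a=cv2.resize(t[180:245,228:388],None,fx=5,fy=5,interpolation=cv2.INTER_CUBIC)
cv2.imwrite("pics/tc.png",a)
b=cv2.resize(s[160:285,255:355],None,fx=4.8,fy=4.8,interpolation=cv2.INTER_CUBIC)
cv2.imwrite("pics/sc.png",b)
E
```

```text
(no output)
```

View pics/tc.png

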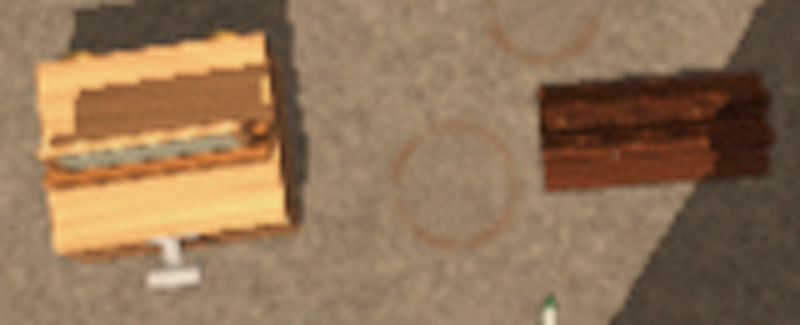

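View pics/sc.png

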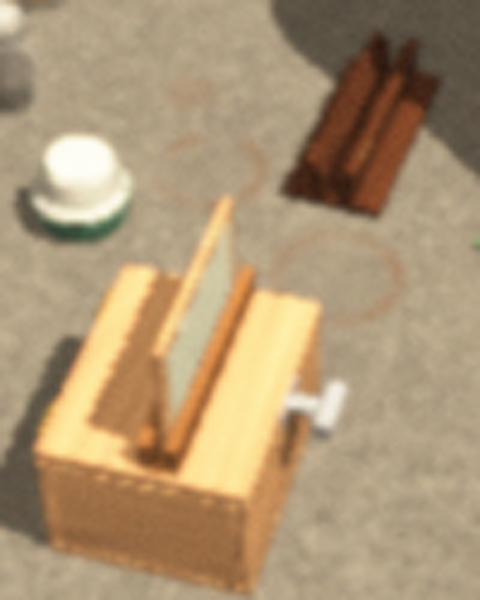

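Top crop: lid corners at (38,62), (265,33), (290,225) and (57,252), pull bar at (148–200,275), stand front edge (545,190)–(770,173). Scene crop: lid corners at (127,265), (320,300), (250,495) and (38,455), panel top edge (155,350)–(228,200), stand base corners (283,188), (380,213) and (440,78).

```bash
cat >h.py <<'E'
import numpy as np
from workcell import camera_model
def ray(n,p):
    c=camera_model(n);f=200/np.tan(np.radians(c["vfov"]/2))
    R,t=np.array(c["R"]),np.array(c["t"])
    return -R.T@t, R.T@np.array([(p[0]-c["cx"])/f,(p[1]-c["cy"])/f,1])
def plane(n,p,z):
    o,d=ray(n,p);return o+d*(z-o[2])/d[2]
def two(p,q):
    o,d=ray("top",p);o2,d2=ray("scene",q)
    s=np.linalg.lstsq(np.c_[d,-d2],o2-o,rcond=None)[0]
    a,b=o+d*s[0],o2+d2*s[1];return (a+b)/2,np.linalg.norm(a-b)
def proj(n,X):
    c=camera_model(n);f=200/np.tan(np.radians(c["vfov"]/2))
    v=np.array(c["R"])@X+c["t"];return v[:2]/v[2]*f+[c["cx"],c["cy"]]
T=lambda u,v:((u+.5)/5-.5+228,(v+.5)/5-.5+180)
S=lambda u,v:((u+.5)/4.8-.5+255,(v+.5)/4.8-.5+160)
E
python3 - <<'E'
from h import *
np.set_printoptions(precision=4,suppress=True)
tp=[plane("top",T(*p),.09) for p in[(38,62),(265,33),(290,225),(57,252)]]
sp=[plane("scene",S(*p),.09) for p in[(38,455),(127,265),(320,300),(250,495)]]
for P in(tp,sp):
    P=np.array(P);print(P[:,:2].tolist(),P.mean(0))
    e=(P[1]+P[2]-P[0]-P[3])/2;print("len",np.linalg.norm(e),"yaw",np.arctan2(e[0],-e[1]), "x",np.linalg.norm(P[0]+P[1]-P[2]-P[3])/2)
print("pull top",plane("top",T(174,276),.088),"scene",plane("scene",S(327,410),.088))
print("panel top",[plane("top",T(*p),.17) for p in[(52,157),(268,127)]],[plane("scene",S(*p),.17) for p in[(157,350),(230,200)]])
st=[plane("top",T(*p),.01)for p in[(545,190),(770,173)]];print("stand top",st)
print("stand scene",[plane("scene",S(*p),.01)for p in[(283,188),(380,213),(440,78)]])
print("mug etc pen",[plane("top",p,.01) for p in[(338,242),(337,280)]],plane("top",(182,206),.1),plane("top",(315,161),.05),plane("top",(443,212),.025))
E
```

```text
[[0.5786277147565063, 0.25877275258994215], [0.5962165519630088, 0.11612847712213198], [0.4751077422259631, 0.09919832848725499], [0.4591524215983536, 0.243358485922984]] [0.5273 0.1794 0.09  ]
len 0.14437970187834623 yaw 0.11642933071436246 x 0.12137428863551065
[[0.572315647197821, 0.26569233416025384], [0.5938928560130129, 0.12135964280329958], [0.4782537645046685, 0.10273375388496375], [0.4574482985868903, 0.24538286989817126]] [0.5255 0.1838 0.09  ]
len 0.14504727580944546 yaw 0.14662432741286988 x 0.11688582106455955
pull top [0.4441 0.1709 0.088 ] scene [0.4433 0.1753 0.088 ]
panel top [array([0.5081, 0.2298, 0.17  ]), array([0.5249, 0.1043, 0.17  ])] [array([0.5112, 0.236 , 0.17  ]), array([0.5238, 0.1222, 0.17  ])]
stand top [array([ 0.5048, -0.0613,  0.01  ]), array([ 0.5152, -0.2102,  0.01  ])]
stand scene [array([ 0.5713, -0.0525,  0.01  ]), array([ 0.5017, -0.0556,  0.01  ]), array([ 0.5135, -0.2037,  0.01  ])]
mug etc pen [array([ 0.4244, -0.065 ,  0.01  ]), array([ 0.3024, -0.0604,  0.01  ])] [0.5338 0.4206 0.1   ] [0.6875 0.0088 0.05  ] [ 0.5195 -0.4083  0.025 ]
```

```bash
python3 - <<'E'
import cv2,numpy as np
from h import *
np.set_printoptions(precision=4,suppress=True)
print([two(T(*a),S(*b)) for a,b in(((50,157),(157,350)),((268,127),(230,200)))])
t=cv2.imread("pics/top0.png");s=cv2.imread("pics/scene0.png")
g=lambda im,f:cv2.convertScaleAbs(cv2.resize(im,None,fx=f,fy=f,interpolation=cv2.INTER_CUBIC),alpha=1.8)
a=g(t[190:223,330:388],8);b=g(s[160:210,310:352],8);c=g(t[195:221,230:288],8)
o=np.zeros((500,800,3),np.uint8);o[:264,:464]=a;o[:400,464:800]=b;o[280:488,:464]=c
cv2.imwrite("pics/z.png",o)
E
```

```text
[(array([0.5108, 0.2326, 0.166 ]), np.float64(0.004442225192189817)), (array([0.5293, 0.1068, 0.1538]), np.float64(0.004153764487930615))]
```

View pics/z.png

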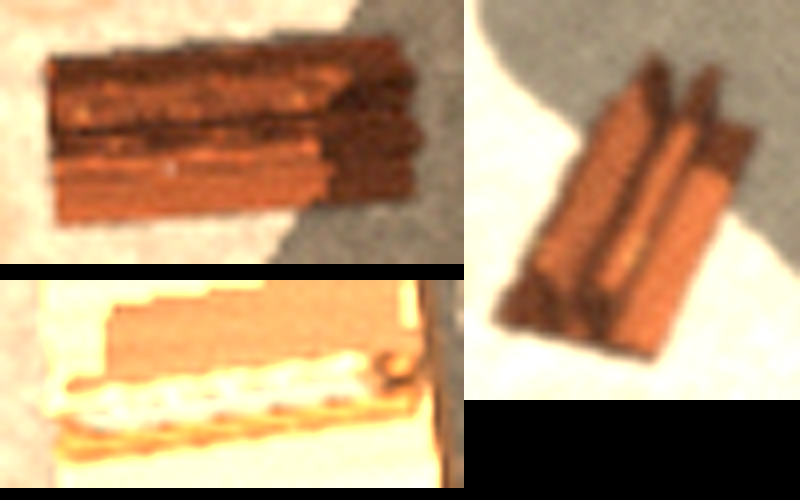

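Emit:
move_arm([
  [10,60,10,0.15],
  [25,120,25,0.3],
  [45,175,30,0.45],
  [60,230,30,0.6],
  [80,290,30,0.75],
  [100,345,30,0.9],
  [120,400,30,1.05],
  [140,455,30,1.15],
  [160,510,30,1.2],
  [180,560,30,1.25],
  [200,610,30,1.27],
  [210,640,30,1.27],
], gripper=1, newtons=30)

```text
clock: 1.6
position: [0.4725, 0.0751, 0.2751]
tool_rot: [-3.141, -0.001, 1.705]
force: [1.0, -0.3, 0.6]
grip_width: 0.0852
finger_force: 0.0
```

The zoomed view shows the stand's slot: in the top view a dark line (55,130)–(415,118), in the scene view ridge tips at the far end (653,55)/(712,68) and near end (540,275)/(600,285).

```bash
python3 - <<'E'
from h import *
np.set_printoptions(precision=4,suppress=True)
Z=lambda u,v:((u+.5)/8-.5+310,(v+.5)/8-.5+160)
W=lambda u,v:((u+.5)/8-.5+330,(v+.5)/8-.5+190)
a=plane("scene",Z(682-464,62),.039);b=plane("scene",Z(570-464,280),.039);print(a,b,(a+b)/2)
a=plane("top",W(55,130),.03);b=plane("top",W(415,118),.03);print(a,b,(a+b)/2)
# full base outline, top view: back corners at z ~ .01 
print([plane("top",W(*p),.01) for p in[(52,60),(405,38),(415,200),(58,225)]])
E
```

```text
[ 0.5487 -0.2009  0.039 ] [ 0.5393 -0.0539  0.039 ] [ 0.544  -0.1274  0.039 ]
[ 0.5413 -0.0606  0.03  ] [ 0.5454 -0.2077  0.03  ] [ 0.5434 -0.1341  0.03  ]
[array([ 0.5736, -0.0602,  0.01  ]), array([ 0.582 , -0.2075,  0.01  ]), array([ 0.514 , -0.2097,  0.01  ]), array([ 0.5045, -0.062 ,  0.01  ])]
```

Emit:
move_arm([
  [15,35,-10,0],
  [30,70,-15,0],
  [44,106,-15,0],
  [44,106,-15,0],
  [44,106,-15,0],
])

```text
clock: 2.22
position: [0.5158, 0.1781, 0.2599]
tool_rot: [-3.141, 0.0, 1.703]
force: [0.2, -0.3, -0.7]
grip_width: 0.0857
finger_force: 0.0
```

Emit:
move_arm([
  [2,-5,-40,0],
  [2,-5,-75,0],
  [2,-5,-100,0],
  [2,-5,-106,0],
  [2,-5,-106,0],
])

```text
clock: 2.85
position: [0.5183, 0.1732, 0.1548]
tool_rot: [3.141, 0.0, 1.702]
force: [0.4, 0.2, -0.4]
grip_width: 0.0849
finger_force: 0.0
```

Emit:
move_arm([
  [0,0,0,0],
  [0,0,0,0],
  [0,0,0,0],
  [0,0,0,0],
  [0,0,0,0],
  [0,0,0,0],
  [0,0,0,0],
  [0,0,0,0],
], gripper=0, newtons=25)

```text
clock: 3.85
position: [0.5181, 0.1736, 0.1544]
tool_rot: [3.142, 0.0, 1.703]
force: [-0.9, -0.5, 5.6]
grip_width: 0.0042
finger_force: 28.5
```

Emit:
move_arm([
  [0,0,8,0],
  [0,0,16,0],
  [0,0,26,0],
  [0,0,45,0],
  [0,0,70,0],
  [0,0,90,0],
  [0,0,90,0],
])

```text
clock: 4.72
position: [0.5186, 0.1738, 0.2459]
tool_rot: [3.139, -0.0, 1.703]
force: [0.3, 0.3, -0.9]
grip_width: 0.0044
finger_force: 27.7
```

```bash
python3 - <<'E'
from workcell import *
import cv2,numpy as np
t=grab_frame("top");s=grab_frame("scene");cv2.imwrite("pics/t1.png",t);cv2.imwrite("pics/s1.png",s)
a=cv2.resize(t[150:260,200:300],None,fx=4,fy=4,interpolation=cv2.INTER_CUBIC);b=cv2.resize(s[190:300,245:345],None,fx=4,fy=4,interpolation=cv2.INTER_CUBIC)
cv2.imwrite("pics/c1.png",np.hstack([a,b]))
E
```

```text
(no output)
```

View pics/c1.png

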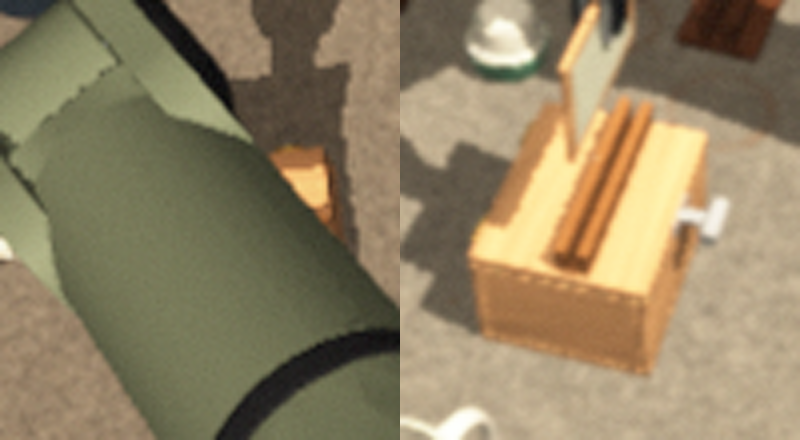

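The scene half of this view shows the panel clear of the groove. Its near end runs from (565,70) at the top to (572,158) at the bottom, and the far bottom corner is near (633,42). The lid is still closed.

```bash
python3 - <<'E'
from h import *
C=lambda u,v:((u-400+.5)/4-.5+245,(v+.5)/4-.5+190)
p0=np.array([.5186,.1738,.2459]);yw=.132
n=np.array([np.cos(yw),np.sin(yw),0]);e=np.array([-n[1],n[0],0])
for p in[(565,70),(572,158),(633,42)]:
    o,d=ray("scene",C(*p));X=o+d*((p0-o)@n)/(d@n);print(X.round(4),"along",round((X-p0)@e,4),"dz",round(X[2]-p0[2],4))
E
```

```text
[0.5107 0.2335 0.2542] along 0.0602 dz 0.0083
[0.5106 0.2343 0.1807] along 0.061 dz -0.0652
[0.5265 0.1145 0.1664] along -0.0598 dz -0.0795
```

Emit:
move_arm([
  [3,-40,0,0],
  [6,-90,0,-0.02],
  [10,-140,0,-0.04],
  [14,-190,0,-0.06],
  [18,-240,0,-0.064],
  [22,-285,-10,-0.064],
  [25,-304,-40,-0.064],
  [25,-304,-80,-0.064],
  [25,-304,-115,-0.064],
  [25,-304,-135,-0.064],
  [25,-304,-135,-0.064],
  [25,-304,-135,-0.064],
])

```text
clock: 6.32
position: [0.5433, -0.1303, 0.1098]
tool_rot: [3.141, -0.0, 1.639]
force: [0.3, -0.1, 0.6]
grip_width: 0.0047
finger_force: 27.6
```

```bash
python3 - <<'E'
from workcell import *
import cv2,numpy as np
t=grab_frame("top");s=grab_frame("scene");cv2.imwrite("pics/t2.png",t);cv2.imwrite("pics/s2.png",s)
a=cv2.resize(t[180:230,320:400],None,fx=5,fy=5,interpolation=cv2.INTER_CUBIC);b=cv2.resize(s[135:225,295:375],None,fx=5,fy=5,interpolation=cv2.INTER_CUBIC)
o=np.zeros((450,800,3),np.uint8);o[:250,:400]=a;o[:,400:]=b
cv2.imwrite("pics/c2.png",o)
E
```

```text
(no output)
```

View pics/c2.png

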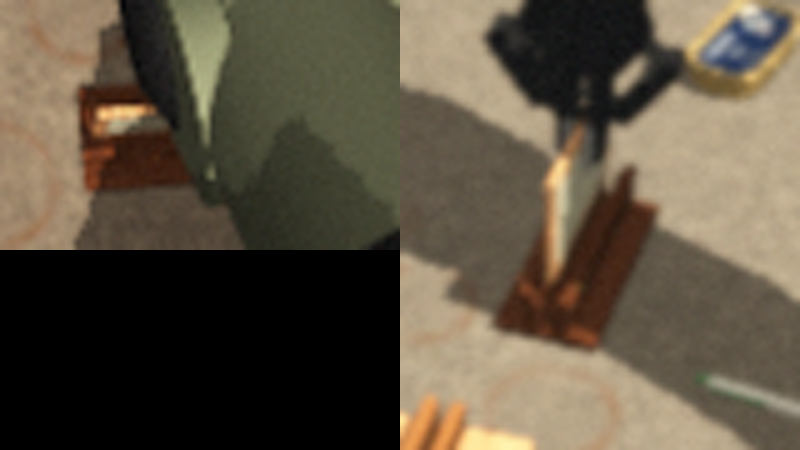

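The scene view shows the panel's near bottom corner (552,280) just above the slot between the ridges. Now I'll lower it.

Emit:
move_arm([
  [0,0,-5,0],
  [0,0,-10,0],
  [0,0,-15,0],
  [0,0,-19,0],
  [0,0,-22,0],
  [0,0,-22,0],
])

```text
clock: 7.18
position: [0.543, -0.1303, 0.0871]
tool_rot: [-3.141, -0.0, 1.639]
force: [-0.1, 0.1, -0.4]
grip_width: 0.0046
finger_force: 27.6
```

Emit:
move_arm([
  [0,0,-4,0],
  [0,0,-8,0],
  [0,0,-11,0],
  [0,0,-13,0],
  [0,0,-15,0],
  [0,0,-15,0],
])

```text
clock: 7.92
position: [0.5433, -0.1303, 0.0724]
tool_rot: [3.141, 0.0, 1.639]
force: [1.5, 0.6, 1.9]
grip_width: 0.0042
finger_force: 28.0
```

Emit:
move_arm([
  [0,0,-1,0],
  [0,0,-2,0],
  [0,0,-2,0],
])

```text
clock: 8.3
position: [0.544, -0.1303, 0.0722]
tool_rot: [3.14, 0.001, 1.639]
force: [-8.1, 1.6, 36.9]
grip_width: 0.0048
finger_force: 33.8
```

Seated on the slot floor. Now I'll release it and retreat straight up.

Emit:
move_arm([
  [0,0,2,0],
  [0,0,2,0],
])

```text
clock: 8.55
position: [0.5431, -0.1304, 0.0723]
tool_rot: [3.141, 0.0, 1.639]
force: [0.0, 0.4, 0.1]
grip_width: 0.0047
finger_force: 28.0
```

Emit:
move_arm([
  [0,0,0,0],
  [0,0,0,0],
  [0,0,0,0],
  [0,0,0,0],
  [0,0,0,0],
  [0,0,20,0],
  [0,0,50,0],
  [0,0,100,0],
  [0,0,140,0],
  [0,0,150,0],
], gripper=1)

```text
clock: 9.8
position: [0.5439, -0.1305, 0.2247]
tool_rot: [3.138, 0.001, 1.639]
force: [-0.1, 0.1, -1.0]
grip_width: 0.0856
finger_force: 0.0
```

Emit:
move_arm([
  [0,30,0,-0.15],
  [-10,80,0,-0.3],
  [-25,130,0,-0.45],
  [-45,180,0,-0.6],
  [-65,230,0,-0.75],
  [-85,270,0,-0.9],
  [-100,295,0,-1.05],
  [-100,302,0,-1.2],
  [-100,302,0,-1.35],
  [-100,302,0,-1.507],
  [-100,302,0,-1.507],
  [-100,302,0,-1.507],
])

```text
clock: 11.3
position: [0.4429, 0.1716, 0.222]
tool_rot: [3.141, 0.001, 0.136]
force: [0.1, 0.7, -1.1]
grip_width: 0.0853
finger_force: 0.0
```

```bash
python3 - <<'E'
from workcell import *
import cv2,numpy as np
t=grab_frame("top");s=grab_frame("scene");cv2.imwrite("pics/t3.png",t);cv2.imwrite("pics/s3.png",s)
a=cv2.resize(t[170:250,320:400],None,fx=5,fy=5,interpolation=cv2.INTER_CUBIC);b=cv2.resize(s[150:270,275:355],None,fx=5,fy=5,interpolation=cv2.INTER_CUBIC)
o=np.zeros((600,800,3),np.uint8);o[:400,:400]=a;o[:,400:]=b
cv2.imwrite("pics/c3.png",o)
E
```

```text
(no output)
```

View pics/c3.png

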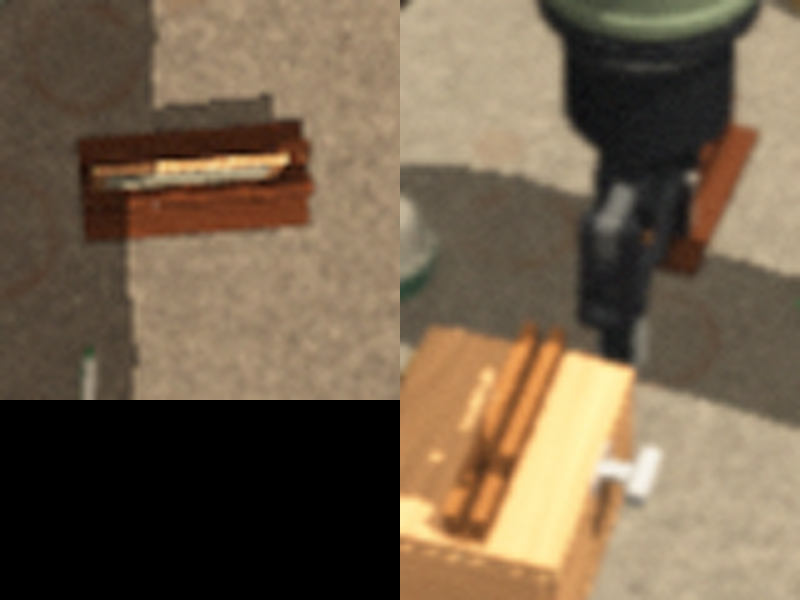

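Panel is standing in the slot near the middle of the stand, spanning (92–290) against the stand's (80–310) in the top half. Next, the pull.

Emit:
move_arm([
  [1,1,-40,0],
  [1,1,-80,0],
  [1,1,-115,0],
  [1,1,-132,0],
  [1,1,-140,0],
  [1,1,-140,0],
])

```text
clock: 12.15
position: [0.4441, 0.1726, 0.0823]
tool_rot: [-3.142, 0.0, 0.132]
force: [-0.2, -0.1, -0.2]
grip_width: 0.0852
finger_force: 0.0
```

Emit:
move_arm([
  [0,0,0,0],
  [0,0,0,0],
  [0,0,0,0],
  [0,0,0,0],
  [0,0,0,0],
  [0,0,0,0],
  [0,0,0,0],
], gripper=0, newtons=30)

```text
clock: 13.02
position: [0.4444, 0.1717, 0.0828]
tool_rot: [3.14, -0.0, 0.131]
force: [-1.7, -6.9, 12.1]
grip_width: 0.0315
finger_force: 31.4
```

Emit:
move_arm([
  [0,-1,6,0],
  [0.5,-1,12.5,0],
  [1,-1,19,0],
  [2,-1,25,0],
  [3.5,-0.5,31,0],
  [5,-0.5,37,0],
  [6.5,0,43,0],
  [8.5,0,49,0],
  [8.5,0,49,0],
])

```text
clock: 14.15
position: [0.4526, 0.1727, 0.1316]
tool_rot: [-3.141, -0.0, 0.132]
force: [0.3, 0.3, -3.2]
grip_width: 0.031
finger_force: 30.1
```

Emit:
move_arm([
  [2.5,0.5,6,0],
  [5,0.5,11.5,0],
  [7.5,1,17,0],
  [10.5,1.5,22.5,0],
  [13.5,2,28,0],
  [17,2.5,33.5,0],
  [21,3,38.5,0],
  [25,3.5,43.5,0],
  [29,4,48,0],
  [33,4.5,52.5,0],
  [33,4.5,52.5,0],
  [33,4.5,52.5,0],
])

```text
clock: 15.65
position: [0.4856, 0.1771, 0.1837]
tool_rot: [-3.142, -0.0, 0.132]
force: [0.3, -0.4, -2.8]
grip_width: 0.0311
finger_force: 30.2
```

```bash
python3 - <<'E'
from workcell import *
import cv2,numpy as np
t=grab_frame("top");s=grab_frame("scene");cv2.imwrite("pics/t4.png",t);cv2.imwrite("pics/s4.png",s)
a=cv2.resize(t[170:250,220:390],None,fx=2.35,fy=2.35);b=cv2.resize(s[160:280,245:325],None,fx=5,fy=5,interpolation=cv2.INTER_CUBIC)
o=np.zeros((600,800,3),np.uint8);o[:a.shape[0],:400]=a[:,:400];o[:,400:]=b
cv2.imwrite("pics/c4.png",o);o=monitor.observe();print(o["position"],o["force"])
E
```

```text
[0.48555566 0.17714537 0.18367642] [ 0.75984324  0.91935119 -2.25666132]
```

View pics/c4.png

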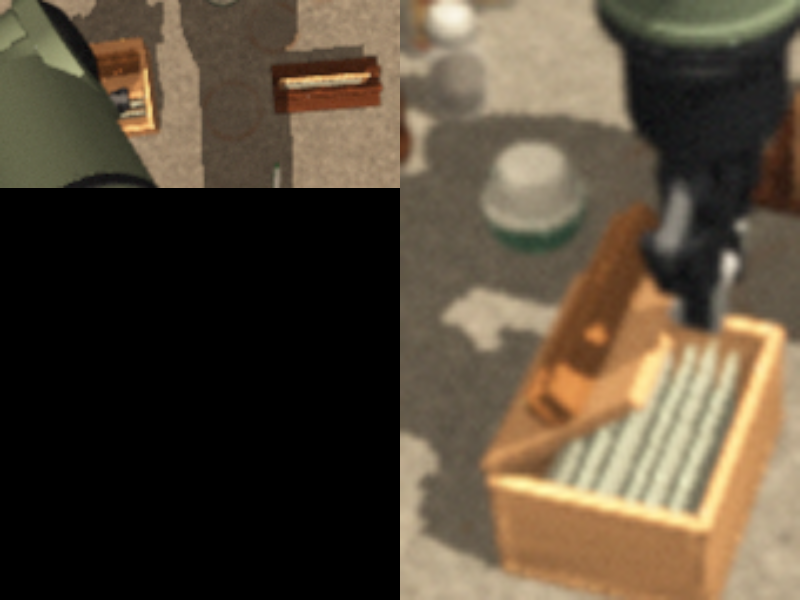

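The scene view shows the lid open, held by the fingers: hinge corner near (490,465), lid's front corner near (638,405). The panel is still in the stand. I'll check the angle from the picture, and that the bystanders have not moved.

```bash
python3 - <<'E'
from h import *
import cv2
yw=.131;n=np.array([-np.sin(yw),np.cos(yw),0]);ex=np.array([np.cos(yw),np.sin(yw),0])
c=np.array([.5260,.1835,0])
for p in[(490,465),(636,405)]:
    o,d=ray("scene",((p[0]-400)/5+245,p[1]/5+160));X=o+d*((c+.0725*n-o)@n)/(d@n);r=X-c
    print("box x,z",(r@ex).round(4),r[2].round(4),"ang",np.degrees(np.arctan2(r[2]-.085,.06-r@ex)).round(1))
a,b=cv2.imread("pics/s0.png" if 0 else "pics/scene0.png"),cv2.imread("pics/s4.png")
d=cv2.absdiff(a,b).max(2)
for k,(x,y,w,h) in dict(mug=(222,290,50,58),pen=(353,207,40,18),tin=(354,134,22,20),timer=(260,188,25,12)).items(): print(k,d[y:y+h,x:x+w].mean().round(1))
t=cv2.absdiff(cv2.imread("pics/top0.png"),cv2.imread("pics/t4.png")).max(2)
for k,(x,y,w,h) in dict(mug=(165,190,45,32),pen=(330,238,16,45),tin=(425,202,38,20),timer=(303,150,24,24)).items(): print(k,t[y:y+h,x:x+w].mean().round(1))
E
```

```text
box x,z 0.0563 0.0922 ang 62.8
box x,z -0.0263 0.1653 ang 42.9
mug 9.7
pen 65.7
tin 48.7
timer 82.9
mug 21.0
pen 41.5
tin 49.2
timer 69.3
```

```bash
python3 -c "
from workcell import bot
print(bot.job_done())"
```

```text
the job is handed in; nothing more can be done
None
```

The job is handed in: the panel stands fully down near the middle of the stand's slot, and the fingers hold the lid at about 45° (44.5–44.8° by arm position). The arm never went near the mug, egg timer, fish tin or pen, but shadows made the image check on them inconclusive.

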